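# Drop the splash screen and crack the sealed drying vessel

## Task

First slide the splash screen all the way down by the handle on its top edge. Then take the black handle of the glass lid behind it, break the lid free of its sticky seal and stop with its front edge about 20 mm open, without letting it fly wide open. Finish while still holding the lid ajar by hand (do not let go or prop it), with the screen left down and the tumbler, stone and jar left where they stand.

Things in the scene. Friction and masses are not known exactly. Their poses are not given: they have to be found in the camera images.
- sash_handle (a point): middle of the steel handle bar on the top edge of the clear splash screen. The bar is 130 mm long (this frame's y), 16 mm thick (x), 16 mm high; below it is a 22 mm gap to the screen's 16 mm thick top rail. x points across the screen to the side where the vessel stands, z up. With the screen fully down this point is 163 mm above the table.
- sash (a joint): how far the screen is raised, m: 0 = fully down on its stop, 0.13 = top. It slides vertically behind a fixed grey steel apron and stays where left; about 2 to 8 N pushes it down, 14 to 20 N up.
- station_frame (a point): on top of the station's fixed dark steel drip tray (12 mm thick), straight below the middle of the screen; x points to the vessel's side, y along the screen. The tray reaches 50 mm before and 310 mm beyond the screen and 250 mm to either side. The screen's two guide posts, 22 mm square, stand 165 mm to either side, 222 mm above the table.
- lid_handle (a point): middle of the black grip on the vessel's lid: an upright block 60 mm long (this frame's x), 18 mm thick (y), 40 mm high (z), on a stem 50 x 14 mm, 4 mm high; the point is 20 mm below the grip's top, 23 mm above the glass and, lid shut, 152 mm above the table. x points level to the hinge when shut. Hinge axis: 128 mm towards +x and 36 mm lower.
- lid_hinge (a point): middle of the lid's level hinge axis (along this frame's y), 116 mm above the table, on the vessel's far side. The vessel (glass, steel rim, 92 mm radius, 112 mm above the table) is fixed on the tray, its centre 103 mm towards this frame's -x. The lid is a disc of 92 mm radius; its front edge is 195 mm from the hinge.
- lid (a joint): lid's opening angle, rad: 0 = shut on its gasket; 0.10 = front edge about 20 mm open; grows as the front rises, stop at 0.45. It resists most while shut: 12 to 22 N up at the grip breaks it free; the pull then falls smoothly and from 0.06 rad on is little more than the lid's weight (4 to 7 N at the grip). Let go, it falls shut.
- tumbler: loose glass tumbler, 60 mm across, 85 mm high, on the tray left of the vessel; leave alone. Origin at the centre of its underside.
- stone: loose reddish sharpening stone, 100 x 45 x 25 mm, on the tray right of the vessel; leave alone. Origin at the centre of its underside.
- jar: loose white lidded jar, 52 mm across, 75 mm high, on the tray right of the vessel, beyond the stone; leave alone. Origin at the centre of its underside.

How it is judged:
By the outcome, as a careful person would: the job done as asked, in the order asked, and still so for the second after the job is handed in, while the arm keeps its last pose, push and grip.
It also fails if it takes over 45 s, if anything falls off the work surface, if the arm or the gripper's body presses on something with over 40 N, if the wrist force passes 120 N, or if a joint passes its speed limit or range.

## Robot

A 7-joint arm with a two-finger parallel gripper is mounted at the origin on the work surface. World frame = base frame: x ahead of the robot, y to its left, z up, the work surface at z = 0. Lengths are in m, angles in rad, forces in N, time in s.
With the tool pointing down it reaches from about 0.425 to 0.875 m from the base axis. Payload 4.7 kg.
Tool frame: the origin (TCP) lies midway between the tips of the shut fingers; the grasp point (between the pads) lies 19 mm behind it; z points along the fingers, y is the direction in which the jaws open and shut (so a half turn about z gives the same grasp; the last joint's range is limited). The gripper opens to 87 mm and grips with 3 to 60 N. Pads are 19 mm wide; open, the fingers measure 117 mm over their backs; the gripper's body (75 mm by 190 mm) begins 51 mm behind the grasp point.
Start: joints at [1.301, 0.321, -0.07, 1.45, 0.023, 1.371, -0.057], TCP at [0.182, -0.624, 0.223] pointing down, gripper open.
Joint ranges: [-2.86, 2.86], [-0.3, 2.09], [-1.38, 1.24], [0.06, 2.45], [-1.56, 4.7], [0.09, 2.05], [-2.69, 2.69]. Speed limits (rad/s): [2.57, 2.57, 3.14, 3.14, 3.14, 3.14, 3.14].

## Interface

Orientations are given as a rotation vector (axis times angle).
In Python, from bench import get_state, eyes, job gives the robot as it stands. The module is installed in compiled form; this text tells all that it offers.
- The arm moves only by the shell command python3 -m jog 'ROWS' [FORCE]. ROWS is JSON, a list that holds one entry, the list of rows, each a list of 5 numbers: the opening, from 0 (shut) to 1 (fully open), then the shift along the tool's x, y, z in units of 40 mm (1.0 is 40 mm), then the turn about the tool's z in units of 5 degrees (1.0 is 5 degrees). In form: [[[jaw, dx, dy, dz, turn], ...]]. A call has 1 to 10 rows; each row shifts and turns the commanded pose from where the row before left it, along the tool's axes as they then stand; what a row does not reach is not made up. A row lasts 1/8 s, in which the tool goes at most 62.5 mm and 10.7 degrees, less where a joint would pass 70% of its speed; a pose out of reach is approached as far as the arm can. A call is refused whole if a number of a shift passes 1 or a number of a turn 1, either way. A call with a gripper value outside its range is refused whole. The fingers move at their own pace and stop on an object; FORCE is the grip in N (left out, the last holds). Time passes only in rows, so rows that do not move let the fingers close. It gives the time, the measured TCP pose, the force and the opening at its end, in the units of the state.
- get_state(): the state, without advancing time (a new reading comes with each control period).
- eyes.get_image(name): name is "side" or "top" or "wrist"; returns (picture, depth): 420x560x3 uint8, red, green, blue; 420x560 float32, m along the optical axis (not along the pixel's ray), 0 where there is no reading.
- eyes.camera_params(name): a dict with "camera_matrix" (3x3 intrinsics, pixels), "pose" (4x4, takes a point from camera to world coordinates); the wrist camera has in their place "mount" (4x4, takes a point from camera to tool coordinates, whose origin is the TCP and whose axes are the flange's). Camera axes: x right, y down, z forward; pixel columns grow to the right and rows downward; lengths in m; the calibration is good to about 2 mm. A picture is of the moment at which its call begins: read the wrist's pose just before it. camera_params takes no time and is no camera call.
- job.close_job(): hands the job in, once; it reports no verdict.
The state is a dict: "time": time; "joint_positions": joint angles; "qd": joint speeds; "joint_torque": joint torques, N m; "position": TCP position; "tool_rot": TCP orientation; "ft_force": force on the tool from outside, world axes, zero at the start; "torque": the same for the moment, N m; "grip_width": opening from 0.0 (shut) to 1.0 (fully open).
Only numpy, scipy, OpenCV 4.12 (cv2) and the standard library are available. Lean on these libraries where they do the work, as an engineer would, in place of code of your own. Each camera call takes 0.05 s, during which the arm holds its last target. There are 200 camera calls.

## Working session

There is one attempt and no reset: what is moved stays moved. The work goes in short steps, Python scripts to look and compute and a shell command to move; the robot and the scene stay as the last step left them, time stands still between calls to the robot, and variables do not carry over. Pictures are saved under pics/ and viewed, about 8 in all and at most 12, crops included, and the job is handed in when it is done.

```bash
mkdir -p pics; cat > h.py <<'E'
import numpy as np, cv2
from bench import get_state, eyes, job
from scipy.spatial.transform import Rotation as R
def cam(n):
    s=get_state(); im,d=eyes.get_image(n); p=eyes.camera_params(n); K=np.array(p["camera_matrix"])
    if "pose" in p: T=np.array(p["pose"])
    else:
        W=np.eye(4); W[:3,:3]=R.from_rotvec(s["tool_rot"]).as_matrix(); W[:3,3]=s["position"]; T=W@np.array(p["mount"])
    v,u=np.mgrid[:420,:560]
    c=np.stack([(u-K[0,2])/K[0,0]*d,(v-K[1,2])/K[1,1]*d,d],-1)
    P=c@T[:3,:3].T+T[:3,3]; P[d==0]=np.nan
    return im,d,P,T,K
def save(n,f):
    r=cam(n); cv2.imwrite(f"pics/{f}.png",cv2.cvtColor(r[0],cv2.COLOR_RGB2BGR)); np.savez(f"{f}.npz",im=r[0],P=r[2],T=r[3],K=r[4]); return r
E
python3 - <<'E'
from h import *
s=get_state(); print({k:np.round(v,3).tolist() for k,v in s.items()})
print(R.from_rotvec(s["tool_rot"]).as_matrix().round(3))
save("side","s0");save("top","t0")
a=cv2.imread("pics/s0.png");b=cv2.imread("pics/t0.png")
cv2.imwrite("pics/st0.png",np.vstack([a,b])[:, :]) if 0 else None
E
```

```text
{'time': 0.0, 'joint_positions': [1.301, 0.322, -0.07, 1.452, 0.023, 1.371, -0.057], 'qd': [0.001, -0.0, 0.001, -0.001, 0.001, -0.002, -0.001], 'joint_torque': [0.0, -49.129, -0.404, -31.253, -0.064, 0.044, 0.0], 'position': [0.182, -0.623, 0.221], 'tool_rot': [-3.108, -0.444, 0.001], 'ft_force': [0.309, 1.153, 0.75], 'torque': [-0.013, 0.037, -0.024], 'grip_width': 1.0}
[[ 0.96   0.28  -0.001]
 [ 0.28  -0.96   0.002]
 [-0.    -0.002 -1.   ]]
```

View pics/t0.png

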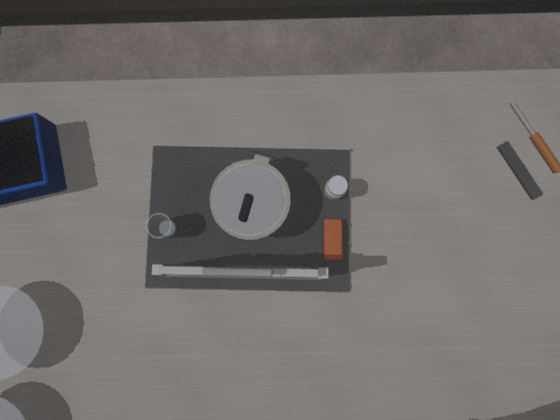

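View pics/s0.png

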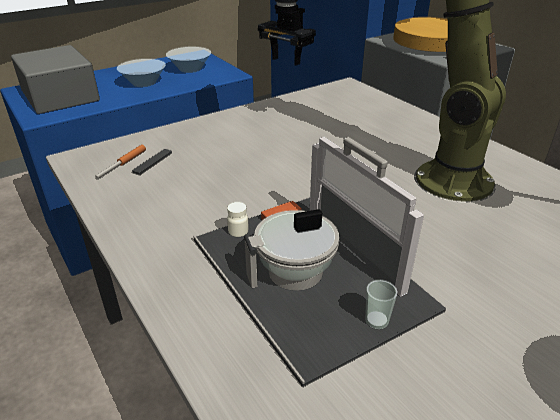

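The top view shows the handle bar at about (203–272, 272), the lid grip at about (246, 208), the hinge at about (262, 160), the tumbler at (160, 226), the stone at (333, 240) and the jar at (337, 187). The side view shows the sash raised, its bar above the posts. I'll measure these from depth next.

```bash
python3 - <<'E'
from h import *
def fit(name,Q):
    c=np.median(Q,0); m=Q[:,:2].mean(0); r=cv2.minAreaRect((Q[:,:2]*1000).astype(np.float32)); print(name,len(Q),c.round(4),m.round(4),"rect",np.round(r[0],1),np.round(r[1],1),round(r[2],1), "z",np.percentile(Q[:,2],[2,50,98]).round(4))
for f in ("t0","s0"):
    z=np.load(f+".npz"); im,P=z["im"].astype(int),z["P"]
    print(f, "cam", z["T"][:3,3].round(3))
    mx=im.max(-1); ok=~np.isnan(P[...,0])
    if f=="t0":
        for (u,v) in [(246,208),(238,272),(205,272),(270,272),(156,270),(323,273),(180,271),(155,160),(262,160),(337,185),(333,240),(158,226)]: print((u,v),P[v,u].round(4),im[v,u])
    near=ok&(P[...,0]>.2)&(P[...,0]<1.0)&(abs(P[...,1])<.5)
    g=near&(mx<45)&(P[...,2]>.135)&(P[...,2]<.2); 
    if g.sum()>5: fit("grip",P[g])
    for lo,hi in [(.21,.232),(.24,.26),(.26,.28),(.28,.32)]:
        b=near&(P[...,2]>lo)&(P[...,2]<hi)
        if b.sum()>5: fit(f"z{lo}",P[b])
E
```

```text
t0 cam [0.491 0.02  1.102]
(246, 208) [0.6056 0.0817 0.1743] [52 50 51]
(238, 272) [0.4734 0.0912 0.2853] [135 132 130]
(205, 272) [0.4753 0.1512 0.2902] [133 130 127]
(270, 272) [0.4718 0.0322 0.2864] [129 127 125]
(156, 270) [0.4807 0.2587 0.2254] [158 156 158]
(323, 273) [ 0.4654 -0.0718  0.2248] [118 112 116]
(180, 271) [0.4778 0.2055 0.2514] [156 150 153]
(155, 160) [0.7551 0.3215 0.0122] [72 75 72]
(262, 160) [0.7209 0.0464 0.1255] [134 131 128]
(337, 185) [ 0.6644 -0.1272  0.0902] [158 161 167]
(333, 240) [ 0.5384 -0.1192  0.0353] [143  86  60]
(158, 226) [0.5858 0.3104 0.0207] [72 74 72]
grip 72 [0.6036 0.0792 0.1709] [0.6056 0.0793] rect [607.4  82.6] [14.4 57.8] 73.1 z [0.1523 0.1709 0.1757]
z0.21 219 [ 0.473  -0.0607  0.223 ] [0.4735 0.0907] rect [473.9  94.6] [350.1  22. ] 87.4 z [0.2181 0.223  0.2258]
z0.24 766 [0.4738 0.0291 0.2495] [0.4737 0.0911] rect [473.6  94.2] [305.1  15.9] 87.2 z [0.2457 0.2495 0.2525]
z0.28 604 [0.4737 0.0931 0.2871] [0.4737 0.0937] rect [473.6  93.9] [127.5  16. ] 87.2 z [0.2836 0.2871 0.2904]
s0 cam [1.129 0.753 0.766]
grip 485 [0.6143 0.0914 0.1583] [0.6138 0.0911] rect [611.1  88. ] [20.1 59.7] 76.3 z [0.1361 0.1583 0.1719]
z0.21 943 [0.479  0.1398 0.2195] [0.4795 0.1253] rect [476.7  95.4] [355.6  24.1] 87.2 z [0.2104 0.2195 0.2294]
z0.24 857 [0.4795 0.1207 0.2469] [0.479  0.1133] rect [476.   93.9] [310.2  19.3] 87.2 z [0.2404 0.2469 0.2578]
z0.26 227 [0.482  0.113  0.2744] [0.4813 0.1066] rect [479.1  96.2] [ 16.7 132.4] 0.2 z [0.2608 0.2744 0.2798]
z0.28 287 [0.4787 0.1018 0.2846] [0.4779 0.1005] rect [475.2  94.6] [131.4  19.6] 87.5 z [0.2804 0.2846 0.2869]
```

```bash
python3 -m jog '[[[1,0,0,-0.35,-1],[1,0,0,-0.35,-1],[1,0,0,-0.35,-1],[1,0,0,-0.35,-1],[1,0,0,-0.35,-1],[1,0,0,-0.35,-1],[1,0,0,-0.35,-1],[1,0,0,-0.35,-1],[1,0,0,-0.1,-1],[1,0,0,0,-1]]]'
python3 -m jog '[[[1,0,0,0,-1],[1,0,0,0,-1],[1,0,0,0,-1],[1,0,0,0,-1],[1,0,0,0,-0.24],[1,0,0,0,0]]]'
python3 - <<'E'
from h import *
s=get_state();M=R.from_rotvec(s["tool_rot"]).as_matrix();print(M.round(3),s["joint_positions"]); print(M.T@(np.array([.475,.094,.34])-s["position"])/.04)
E
```

```text
time: 1.35
position: [0.1819, -0.6241, 0.3386]
tool_rot: [2.628, 1.721, -0.0]
ft_force: [-0.1, 0.5, -0.3]
grip_width: 0.997
time: 2.1
position: [0.1819, -0.6239, 0.3383]
tool_rot: [-2.271, -2.17, -0.0]
ft_force: [0.2, 0.9, 0.0]
grip_width: 0.995
[[ 0.045  0.999 -0.   ]
 [ 0.999 -0.045  0.   ]
 [ 0.    -0.    -1.   ]] [ 1.40977616  0.3062384  -0.2193585   1.24779584  0.06566382  1.59485207
  1.15646811]
[18.26253389  6.50417356 -0.03706428]
```

```bash
python3 -m jog '[[[1,0.85,0.65,0,0],[1,0.85,0.65,0,0],[1,0.85,0.65,0,0],[1,0.85,0.65,0,0],[1,0.85,0.65,0,0],[1,0.85,0.65,0,0],[1,0.85,0.65,0,0],[1,0.85,0.65,0,0],[1,0.85,0.65,0,0],[1,0.85,0.65,0,0]]]'
python3 -m jog '[[[0.8,0.9,0,0,0],[0.8,0.9,0,0,0],[0.8,0.9,0,0,0],[0.8,0.9,0,0,0],[0.8,0.9,0,0,0],[0.8,0.9,0,0,0],[0.8,0.9,0,0,0],[0.8,0.9,0,0,0],[0.8,0.9,0,0,0],[0.8,0.9,0,0,0]]]'
python3 -m jog '[[[0.8,0.7,0,0,0],[0.8,0,0,0,0],[0.8,0,0,0,0]]]'
python3 - <<'E'
from h import *
im,d,P,T,K=save("wrist","w1")
ok=(P[...,2]>.265)&(P[...,2]<.3)&(abs(P[...,0]-.475)<.04)&(abs(P[...,1]-.094)<.1)
Q=P[ok]; print(len(Q),Q.mean(0),np.percentile(Q,[2,50,98],axis=0).round(4), cv2.minAreaRect((Q[:,:2]*1000).astype(np.float32)))
s=get_state(); print(np.round(s["joint_positions"],3),s["position"],T[:3,3])
E
```

```text
time: 3.35
position: [0.4575, -0.2947, 0.3387]
tool_rot: [2.271, 2.17, -0.0]
ft_force: [1.5, -0.2, 0.3]
grip_width: 1.003
time: 4.6
position: [0.4726, 0.065, 0.3387]
tool_rot: [2.271, 2.17, -0.0]
ft_force: [1.3, -0.1, -1.1]
grip_width: 0.802
time: 4.97
position: [0.474, 0.0907, 0.3385]
tool_rot: [2.271, 2.17, -0.001]
ft_force: [-0.0, -0.2, -0.5]
grip_width: 0.804
3273 [0.47573635 0.10668508 0.28625861] [[0.4672 0.0324 0.283 ]
 [0.4757 0.1106 0.2864]
 [0.4844 0.1552 0.2881]] ((475.082763671875, 92.96354675292969), (128.93609619140625, 15.983264923095703), 87.2599105834961)
[ 0.709 -0.062 -0.896  1.629 -0.048  1.552 -0.232] [0.47405823 0.09033345 0.33840521] [0.47765242 0.15642948 0.50087059]
```

View pics/w1.png

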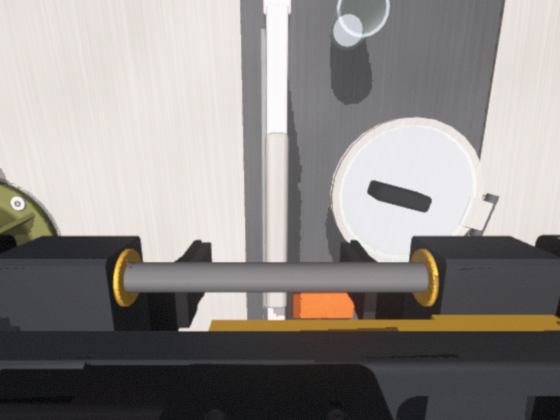

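The wrist view shows the bar (column ~277, rows 133–305) midway between the fingers. The lid grip is at about (400, 195). I'll lower over the bar, grip it and read the force.

```bash
python3 - <<'E'
import numpy as np,cv2
z=np.load("w1.npz");P=z["P"];im=z["im"].astype(int)
m=np.zeros((420,560),bool);m[120:232,330:490]=1
g=m&(im.max(-1)<70)&(P[...,2]>.14);Q=P[g];print(Q.mean(0),np.percentile(Q[:,2],[5,50,95]),cv2.minAreaRect((Q[:,:2]*1000).astype(np.float32)))
t=g&(P[...,2]>.166);print(cv2.minAreaRect((P[t][:,:2]*1000).astype(np.float32)))
E
python3 -m jog '[[[0.6,0.06,0.03,0.5,0],[0.6,0,0,0.5,0],[0.6,0,0,0.5,0],[0.6,0,0,0.45,0],[0.6,0,0,0,0],[0,0,0,0,0],[0,0,0,0,0],[0,0,0,0,0],[0,0,0,0,0],[0,0,0,0,0]]]' 25
```

```text
[0.58419717 0.09366228 0.15981874] [0.14483263 0.16127101 0.17057458] ((600.3168334960938, 87.88027954101562), (15.554842948913574, 39.60869216918945), 72.37589263916016)
((600.2946166992188, 87.86125183105469), (15.516888618469238, 39.53657531738281), 71.96500396728516)
time: 6.28
position: [0.4747, 0.0942, 0.2606]
tool_rot: [-2.27, -2.171, 0.002]
ft_force: [-1.7, -0.2, 1.2]
grip_width: 0.182
```

```bash
python3 -m jog '[[[0,0,0,0.1,0],[0,0,0,0.25,0],[0,0,0,0.3,0],[0,0,0,0.3,0],[0,0,0,0.3,0],[0,0,0,0.3,0],[0,0,0,0.3,0],[0,0,0,0.3,0],[0,0,0,0.3,0],[0,0,0,0.15,0]]]'
python3 -m jog '[[[0,0,0,0.06,0],[0,0,0,0.06,0],[0,0,0,0.03,0],[0,0,0,0,0]]]'
```

```text
time: 7.52
position: [0.4748, 0.0942, 0.1555]
tool_rot: [-2.269, -2.171, 0.001]
ft_force: [-5.5, -0.7, 5.4]
grip_width: 0.18
time: 8.02
position: [0.4748, 0.0942, 0.1503]
tool_rot: [-2.269, -2.171, 0.001]
ft_force: [-5.5, 1.0, 2.1]
grip_width: 0.181
```

```bash
python3 -m jog '[[[0,0,0,0.06,0],[0,0,0,0.04,0],[0,0,0,0,0]]]'
python3 -m jog '[[[0,0,0,0.05,0],[0,0,0,0,0]]]'
python3 -m jog '[[[0,0,0,0.05,0],[0,0,0,0,0]]]'
```

```text
time: 8.4
position: [0.4748, 0.0942, 0.1463]
tool_rot: [-2.269, -2.171, 0.001]
ft_force: [-5.7, 0.0, 1.9]
grip_width: 0.178
time: 8.65
position: [0.4748, 0.0941, 0.1451]
tool_rot: [-2.27, -2.172, 0.002]
ft_force: [-6.9, -0.6, 8.4]
grip_width: 0.182
time: 8.9
position: [0.4748, 0.0942, 0.145]
tool_rot: [2.27, 2.172, -0.004]
ft_force: [-13.6, -2.0, 23.4]
grip_width: 0.183
```

```bash
python3 -m jog '[[[0.6,0,0,-0.06,0],[0.6,0,0,0,0],[0.6,0,0,0,0],[0.6,0,0,-0.4,0],[0.7,0,0,-0.6,0],[0.7,0,0,-0.6,0],[0.7,0,0,-0.3,0]]]'
python3 - <<'E'
from h import *
z=np.load("t0.npz")
im,d,P,T,K=save("wrist","w2")
s=get_state();print(s["position"],s["ft_force"])
ok=(P[...,2]>.155)&(P[...,2]<.19)&(abs(P[...,0]-.475)<.03)&(abs(P[...,1]-.094)<.1)
Q=P[ok];print("bar top",np.median(Q,0))
m=(im.max(-1)<70)&(P[...,2]>.14)&(P[...,2]<.19)&(abs(P[...,0]-.6)<.06)&(abs(P[...,1]-.09)<.05)
for lo in(.14,.166):
  Q=P[m&(P[...,2]>lo)]; print("grip",len(Q),np.percentile(Q[:,2],[5,50,95]),cv2.minAreaRect((Q[:,:2]*1000).astype(np.float32)))
# rim/lid circle & hinge
l=(P[...,2]>.118)&(P[...,2]<.136)&(P[...,0]>.5)
Q=P[l][:,:2]; c=cv2.minEnclosingCircle((Q*1000).astype(np.float32)); print(len(Q),c)
E
```

```text
time: 9.78
position: [0.4763, 0.0943, 0.223]
tool_rot: [2.268, 2.17, 0.003]
ft_force: [-0.4, -1.3, -0.9]
grip_width: 0.687
[0.47671414 0.09435628 0.22376544] [0.2982506  0.9956515  0.66245636]
bar top [0.47573773 0.11032525 0.17089205]
grip 1569 [0.14622677 0.17041424 0.17271324] ((609.4088134765625, 90.55948638916016), (15.374839782714844, 59.15010070800781), 85.82664489746094)
grip 1048 [0.16767503 0.17140718 0.17283887] ((609.5828247070312, 90.53739166259766), (15.356090545654297, 58.79985427856445), 85.82664489746094)
20094 ((633.280029296875, 79.01844024658203), 91.63411712646484)
```

View pics/w2.png

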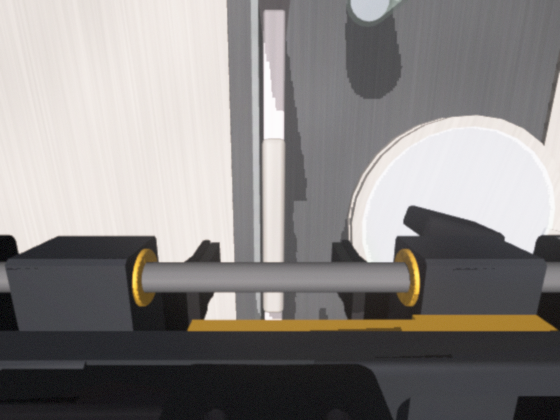

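The wrist view shows the sash fully down: bar top measures 0.171 m, at column ~274. The lid grip at about (455, 225) is half hidden by the gripper. Next I'll move over it, turn, and look again.

```bash
python3 -m jog '[[[0.7,0,0.3,-0.5,0],[0.7,0,0.7,-0.3,0],[0.7,0,0.7,0,-1],[0.7,0,0,0,-1],[0.7,0,0,0,-1],[0.7,0,0,0,-1],[0.7,0,0,0,-1],[0.7,0,0,0,-1],[0.7,0,0,0,-1],[0.7,0,0,0,-1]]]'
python3 -m jog '[[[0.7,0,0,0,-1],[0.7,0,0,0,-1],[0.7,0,0,0,-1],[0.7,0,0,0,-1],[0.7,0,0,0,-1],[0.7,0,0,0,-1],[0.7,0,0,0,-1],[0.7,0,0,0,-0.2],[0.7,0,0,0,0]]]'
python3 - <<'E'
from h import *
s=get_state();M=R.from_rotvec(s["tool_rot"]).as_matrix();print(M.round(3),s["position"],np.round(s["joint_positions"],2)); print(M.T@(np.array([.609,.086,.25])-s["position"])/.04)
E
```

```text
time: 11.08
position: [0.543, 0.0909, 0.2523]
tool_rot: [-1.386, -2.818, 0.001]
ft_force: [0.2, 0.7, -0.4]
grip_width: 0.699
time: 12.2
position: [0.5431, 0.091, 0.2526]
tool_rot: [-0.454, -3.108, -0.0]
ft_force: [0.3, -0.1, -1.1]
grip_width: 0.701
[[-0.958  0.286 -0.   ]
 [ 0.286  0.958  0.   ]
 [ 0.    -0.    -1.   ]] [0.54311897 0.09099077 0.25263176] [ 0.77  0.24 -1.13  1.63  0.22  1.41  0.9 ]
[-1.61400354  0.35121782  0.06502756]
```

```bash
python3 -m jog '[[[0.7,-0.5,0.12,0,0],[0.7,-0.6,0.12,0,0],[0.7,-0.5,0.12,0,0],[0.7,0,0,0,0]]]'
python3 - <<'E'
from h import *
s=get_state()
im,d,P,T,K=save("wrist","w3")
M=R.from_rotvec(s["tool_rot"]).as_matrix();p=s["position"];print(p,np.round(s["joint_positions"],2),s["ft_force"])
m=(im.max(-1)<70)&(P[...,2]>.14)&(P[...,2]<.19)&(abs(P[...,0]-.609)<.06)&(abs(P[...,1]-.086)<.04)
for lo in(.14,.168):
  Q=P[m&(P[...,2]>lo)]; r=cv2.minAreaRect((Q[:,:2]*1000).astype(np.float32)); print("grip",len(Q),np.percentile(Q[:,2],[5,50,95]),r, "tool units",M.T@(np.array([*np.array(r[0])/1000,.17])-p)/.04)
E
```

```text
time: 12.7
position: [0.6093, 0.0864, 0.2522]
tool_rot: [-0.454, -3.107, -0.002]
ft_force: [-0.2, 0.4, -0.2]
grip_width: 0.699
[0.60934081 0.0864337  0.25215787] [ 0.62  0.42 -1.06  1.47  0.36  1.47  0.84] [-0.19840646  0.44564104 -0.1891742 ]
grip 58 [0.14977052 0.17076784 0.17230185] ((608.1907958984375, 82.8418960571289), (13.809353828430176, 57.071231842041016), 74.16152954101562) tool units [-1.02232802e-03 -9.61323496e-02  2.05386083e+00]
grip 31 [0.17076784 0.17143627 0.17261704] ((623.9912109375, 73.60159301757812), (26.993494033813477, 11.818205833435059), 11.713065147399902) tool units [-0.44561193 -0.204471    2.0531389 ]
```

View pics/w3.png

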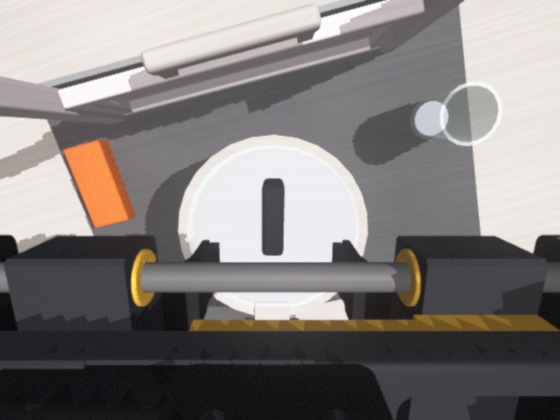

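```bash
python3 - <<'E'
import numpy as np
from h import *
z=np.load("w3.npz");P=z["P"];T=z["T"];K=z["K"];im=z["im"];s=get_state();M=R.from_rotvec(s["tool_rot"]).as_matrix();p=np.array(s["position"])
print(im[200,273],P[200,273],P[240,273],im[160:262:8,273].max(-1))
m=np.zeros((420,560),np.uint8);m[165:262,250:300]=(im.max(-1)<90)[165:262,250:300]
c=max(cv2.findContours(m,0,2)[0],key=cv2.contourArea);r=cv2.minAreaRect(c);print(r)
for u,v in [r[0],(r[0][0],r[0][1]-30),(r[0][0],r[0][1]+30)]:
  d=T[:3,:3]@np.array([(u-K[0,2])/K[0,0],(v-K[1,2])/K[1,1],1]); q=T[:3,3]+d*(.172-T[2,3])/d[2]; print(q,M.T@(q-p)/.04)
E
```

```text
[78 77 82] [0.59352486 0.08892836 0.17274336] [0.62467566 0.07959434 0.17313144] [242 241 241  71  78  82  80  78  76  75  73  74 228]
((273.0, 216.5), (75.0, 20.0), 90.0)
[0.60637153 0.08507273 0.172     ] [ 0.03228634 -0.06127455  2.01016966]
[0.58351369 0.09192381 0.172     ] [ 0.62884646 -0.05998257  2.01109629]
[0.63032861 0.07789217 0.172     ] [-0.59296248 -0.06262866  2.00919846]
```

The wrist view shows the grip upright at (273, 217), aligned with the jaws and about 2 mm off-centre. The tumbler at (470, 113) and stone at (100, 183) are clear. I'll lower and grip.

```bash
python3 -m jog '[[[0.6,0.03,-0.06,0.6,0],[0.6,0,0,0.7,0],[0.6,0,0,0.7,0],[0.6,0,0,0.6,0],[0.6,0,0,0.25,0],[0.6,0,0,0,0]]]' 50
python3 -m jog '[[[0,0,0,0,0],[0,0,0,0,0],[0,0,0,0,0],[0,0,0,0,0],[0,0,0,0,0]]]' 50
```

```text
time: 13.5
position: [0.6062, 0.0846, 0.1389]
tool_rot: [-0.452, -3.108, 0.001]
ft_force: [-0.2, 0.4, 0.8]
grip_width: 0.602
time: 14.12
position: [0.6069, 0.0847, 0.1391]
tool_rot: [0.453, 3.109, 0.0]
ft_force: [0.2, 0.6, -0.2]
grip_width: 0.204
```

```bash
python3 -m jog '[[[0,0,0,-0.02,0],[0,0,0,-0.02,0],[0,0,0,0,0]]]'
python3 -m jog '[[[0,0,0,-0.02,0],[0,0,0,-0.02,0],[0,0,0,0,0]]]'
```

```text
time: 14.5
position: [0.6069, 0.0848, 0.1392]
tool_rot: [-0.452, -3.109, -0.001]
ft_force: [4.1, 2.3, -11.7]
grip_width: 0.204
time: 14.88
position: [0.607, 0.0847, 0.1397]
tool_rot: [-0.452, -3.108, -0.002]
ft_force: [8.0, 3.5, -17.8]
grip_width: 0.203
```

```bash
python3 -m jog '[[[0,-0.01,0,-0.02,0],[0,-0.01,0,-0.02,0],[0,0,0,0,0]]]'
python3 -m jog '[[[0,-0.01,0,-0.02,0],[0,-0.01,0,-0.02,0],[0,0,0,0,0]]]'
```

```text
time: 15.25
position: [0.6073, 0.0846, 0.1411]
tool_rot: [-0.452, -3.107, -0.003]
ft_force: [8.4, 2.6, -17.4]
grip_width: 0.2
time: 15.62
position: [0.6079, 0.0845, 0.1431]
tool_rot: [-0.452, -3.107, -0.002]
ft_force: [5.6, 3.1, -14.3]
grip_width: 0.204
```

```bash
python3 -m jog '[[[0,-0.01,0,-0.03,0],[0,-0.01,0,-0.03,0],[0,-0.01,0,-0.03,0],[0,0,0,0,0]]]'
python3 -m jog '[[[0,-0.01,0,-0.03,0],[0,-0.01,0,-0.02,0],[0,0,0,0,0],[0,0,0,0,0]]]'
python3 - <<'E'
from h import *
im,d,P,T,K=save("side","s4"); cv2.imwrite("pics/s4c.png",cv2.resize(cv2.cvtColor(im[130:360,180:460],cv2.COLOR_RGB2BGR),None,fx=2.5,fy=2.5,interpolation=2))
E
```

```text
time: 16.12
position: [0.6092, 0.084, 0.1474]
tool_rot: [-0.452, -3.107, -0.002]
ft_force: [4.8, 2.0, -8.8]
grip_width: 0.203
time: 16.62
position: [0.6098, 0.0838, 0.1493]
tool_rot: [-0.452, -3.107, -0.002]
ft_force: [5.8, 2.3, -11.1]
grip_width: 0.205
```

View pics/s4c.png

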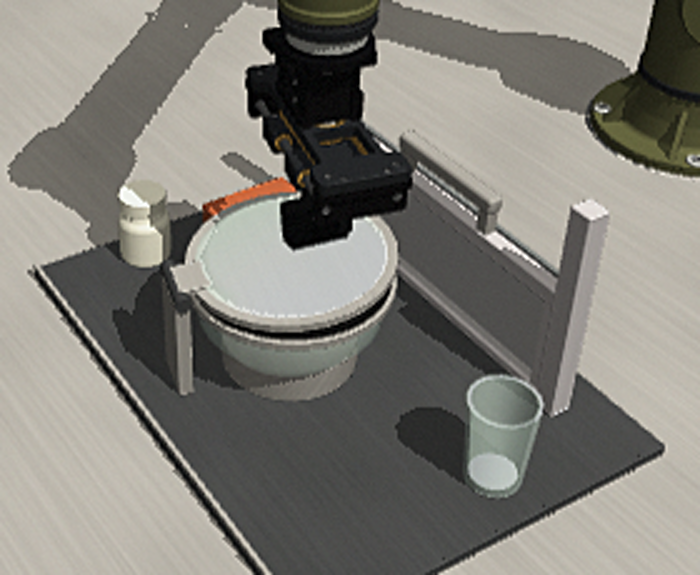

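The crop shows the lid clear of the rim, with a dark gap along its front right edge, and the sash down. I'll measure the angle with a plane fit on the glass, compared against the first picture.

```bash
cat > ang.py <<'E'
import numpy as np,sys
hx=np.array([.958,-.286]);H=np.array([.606,.085])+.128*hx
def ang(f):
    z=np.load(f+".npz");P=z["P"];im=z["im"].astype(int);Q0=P[...,:2]-H
    a=Q0@hx;b=Q0@np.array([.286,.958])
    m=((a+.103)**2+b**2<.075**2)&(P[...,2]>.11)&(P[...,2]<.16)&(im.min(-1)>110)
    A=np.c_[a[m],b[m],np.ones(m.sum())];y=P[...,2][m]
    for _ in range(5):
        c=np.linalg.lstsq(A,y,rcond=None)[0];r=abs(y-A@c);k=r<max(.002,2*np.median(r));A,y=A[k],y[k]
    return m.sum(),np.r_[np.arctan(-c[0]),c[1:]].round(4)
for f in sys.argv[1:]: print(f,ang(f))
E
python3 ang.py s0 t0 s4
python3 -c "
from h import *
save('top','t4')"; python3 ang.py t4
```

```text
s0 (np.int64(1808), array([-0.0025, -0.0017,  0.1271]))
t0 (np.int64(3154), array([-0.0066,  0.001 ,  0.1298]))
s4 (np.int64(1835), array([0.076 , 0.    , 0.1272]))
t4 (np.int64(142), array([0.0688, 0.0256, 0.1308]))
```

Side camera gives about 0.078 rad, and the wrist rise of 10.2 mm agrees at about 0.08. It needs about 2.7 mm more.

```bash
python3 -m jog '[[[0,-0.01,0,-0.03,0],[0,-0.01,0,-0.03,0],[0,0,0,-0.01,0],[0,0,0,0,0],[0,0,0,0,0]]]'
python3 -c "
from h import *
save('side','s5')"; python3 ang.py s5
```

```text
time: 17.35
position: [0.6107, 0.0835, 0.1521]
tool_rot: [-0.452, -3.107, -0.002]
ft_force: [4.9, 1.8, -12.0]
grip_width: 0.202
s5 (np.int64(1859), array([0.096 , 0.0017, 0.1275]))
```

```bash
python3 -m jog '[[[0,0,0,0,0],[0,0,0,0,0],[0,0,0,0,0],[0,0,0,0,0],[0,0,0,0,0],[0,0,0,0,0],[0,0,0,0,0],[0,0,0,0,0]]]'
python3 -c "
from h import *
im,d,P,T,K=save('side','s6')
z=np.load('s0.npz'); D=abs(im.astype(int)-z['im']).max(-1)
for n,b in dict(tumbler=(278,330,363,400),jar=(200,238,224,250),stone=(203,216,262,275)).items(): print(n,D[b[0]:b[1],b[2]:b[3]].mean().round(1))
m=(P[...,2]>.15)&(P[...,2]<.178)&(abs(P[...,0]-.476)<.015)&(abs(P[...,1]-.094)<.06);print('bar top',np.percentile(P[m][:,2],[50,95]))
cv2.imwrite('pics/s6.png',cv2.cvtColor(im,cv2.COLOR_RGB2BGR))"; python3 ang.py s6
```

```text
time: 18.4
position: [0.6108, 0.0836, 0.1522]
tool_rot: [-0.452, -3.107, -0.002]
ft_force: [5.1, 2.6, -11.1]
grip_width: 0.201
tumbler 7.8
jar 33.5
stone 30.3
bar top [0.16756231 0.17085651]
s6 (np.int64(1852), array([0.0945, 0.0009, 0.1275]))
```

View pics/s6.png

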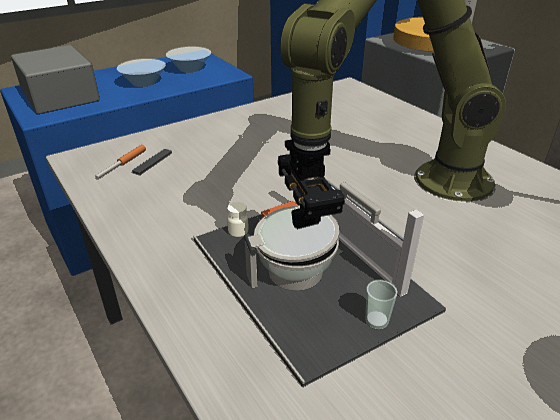

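The final view shows the tumbler (380, 304), jar (237, 220) and stone (280, 210) where they were. The jar and stone pixel changes look like the arm's shadow. The lid holds steady at about 0.097 rad with the screen down, so I'm handing in.

```bash
python3 -c "
from bench import job; print(job.close_job())"
```

```text
the job is handed in; nothing more can be done
None
```

I slid the screen down by its handle onto its stop, then gripped the lid handle, broke the seal with about 18 N and stopped with the lid ajar. I handed the job in at 18.4 s with the gripper still holding the lid.

**Last checks:**
- **Screen:** its bar top measured 0.171 m, which is fully down.
- **Lid:** the side camera gave about 0.097 rad after correcting for its reading when shut, and the rise of the gripper gave about 0.10 rad. That is about 19–20 mm open at the front edge, and the arm pose stayed steady over a 1 s hold.
- **Tumbler, stone and jar:** all three look unmoved in the final picture. The automatic before/after picture comparison was low for the tumbler (7.8), but showed changes at the jar (33.5) and stone (30.3). I put those down to the arm's shadow and did not re-measure their positions.
- **Disagreement:** the holding pull reads about 11 N, above the expected 4 to 7 N. This is probably the gripper resisting the grip's tilt, since it cannot tilt with the lid. An earlier top-camera angle check (0.069 against the side's 0.076) had too few points to trust.

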